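# Mirror the finishing tools for a left-handed workmate

## Task

A left-handed workmate is taking over the finishing bench: move the four tools from the tool board with the grey inserts to the empty tool board, one to a bay and in reverse order, so that the tool which lies farthest left now ends in the bay farthest right, the second from the left ends second from the right, and so on. Lay each tool flat, in the middle of its bay, straight front to back.

Things in the scene. Friction and masses are not known exactly. Their poses are not given: they have to be found in the camera images.
- old_board: board carrying the tools at the start, fixed: plywood 190 x 336 mm on low feet, top face 18 mm over its origin. Origin: under its centre, on the table; x away from the robot, y left along the row, z up. Four bays, centre lines at y = +120, +40, -40, -120 mm, running front to back along x, parted by aluminium stubs (6 mm wide, 12 mm above the board) in the front and back 30 mm only; the middle is flat.
- new_board: the empty tool board, fixed: the same as old_board in every size and axis (top 18 mm above its origin, bay centre lines at y = +120, +40, -40, -120 mm), but with no inserts. Either board may stand left or right, a little turned.
- marker_insert: the fixed grey insert on which the marker lies at the start: plate 172 x 62 mm, 3 mm thick, centred in a bay of old_board with a white shadow of the tool. Origin at the centre of its underside (on the board's top), axes as old_board. Marks the marker's starting bay throughout.
- cutters_insert: the same kind of fixed grey insert, on which the cutters lie at the start; origin and axes as marker_insert.
- sanding_block_insert: the same kind of fixed grey insert, on which the sanding block lies at the start; origin and axes as marker_insert.
- brush_insert: the same kind of fixed grey insert, on which the brush lies at the start; origin and axes as marker_insert.
- marker: marker pen with white barrel and blue cap, lying; 135 mm long along its y axis, 17 mm wide (x), 16 mm high (z), 20 g, may roll about its length. Origin at the centre of its underside. Its y axis points about to the front of the board (-x of old_board) at the start. Grasp it at the middle across its width.
- cutters: flush cutters with two dark handles, lying flat; 123 mm long (y), 42 mm wide (x) at most, 10 mm high, 70 g. Origin: centre of the underside of this extent. Its y axis points to the board's front (-x of old_board) at the start: handles on the +y side, joint at y = -38 mm, jaws beyond it. Grasp across both handles near the origin.
- sanding_block: cork sanding block wrapped in grey paper; 85 mm long along y, 47 mm wide (x), 26 mm high (z), 60 g. Origin at the centre of its underside; y axis about front to back on the board. Grasp at the middle across the 47 mm.
- brush: flat dusting brush with wooden handle, lying flat; 170 mm long (y), 14 mm high, 50 g. Origin: centre of the underside of its extent. Its y axis points to the board's front (-x of old_board) at the start. Handle from the middle to the +y end (at most 22 mm wide, 12 mm thick), bristles and ferrule (40 mm wide) from y = -19 mm to the -y end. Grasp the handle just past its origin, about y = +8 mm.
There are look-alikes about, which are no part of the job. What is shaped like the marker but turquoise is not meant.

How it is judged:
By the outcome, as a careful person would: the job done as asked, in the order asked, and still so for the second after the job is handed in, with the robot touching nothing.
It also fails if it takes over 93 s, if anything falls off the work surface, if the arm or the gripper's body presses on something with over 40 N, if the wrist force passes 120 N, or if a joint passes its speed limit or range.

## Robot

A 6-joint arm with a two-finger parallel gripper is mounted at the origin on a cart in front of the work surface, level with it; the furniture and walls round the work are solid. World frame = base frame: x ahead of the robot, y to its left, z up, the work surface at z = 0. Lengths are in m, angles in degrees, forces in N, time in s.
With the tool pointing down it reaches from about 0.4 to 0.825 m from the base axis. Payload 7 kg.
Tool frame: the origin (TCP) lies at the very end of the fingers, on their centre line; the grasp point (between the pads) lies 19 mm behind it; z points along the fingers, y is the direction in which the jaws open and shut (so a half turn about z gives the same grasp; the last joint's range is limited). The gripper opens to 88 mm and grips with 3 to 60 N. Pads are 19 mm wide; open, the fingers measure 130 mm over their backs; the gripper's body (78 mm by 193 mm) begins 47 mm behind the grasp point.
Start: joints at [84.173, 20.546, 0.682, 0, -70.136, -16.507], TCP at [0.257, 0.624, 0.227] pointing down, gripper open.
Joint ranges: [-176.03, 176.03], [-82.01, 121.73], [-58.28, 71.71], [-173.87, 95.51], [-174.79, -0.11], [-173.66, 173.66]. Speed limits (degrees/s): [136.94, 136.94, 172.46, 180, 180, 180].

## Interface

Orientations are given as [roll, pitch, yaw] about the fixed x, y, z axes, in that order (R = Rz(yaw) Ry(pitch) Rx(roll)).
In Python, from plant import telemetry, snapshot, calibration, workorder gives the robot as it stands. The module is installed in compiled form; this text tells all that it offers.
- The arm moves only by the tool step_arm, never from a script. Its argument "plan" is text: rows parted by semicolons, each of 7 numbers parted by spaces: the finger opening in cm, from 0 to 8.76, then the shift along the tool's x, y, z in cm, then the turn, a rotation vector about the tool's x, y, z in degrees. A call has 1 to 12 rows; each row shifts and turns the commanded pose from where the row before left it, along the tool's axes as they then stand; what a row does not reach is not made up. A row lasts 1/12 s, in which the tool goes at most 41.7 mm and 7.16 degrees, less where a joint would pass 70% of its speed; a pose out of reach is approached as far as the arm can. A call with a gripper value outside its range is refused whole. The fingers move at their own pace and stop on an object; the grip force is fixed at half the most. Time passes only in rows, so rows that do not move let the fingers close. It gives the time, the measured TCP pose, the force and the opening at its end, in the units of the state.
- telemetry.get_obs(): the state, without advancing time (a new reading comes with each control period).
- snapshot(name): name is "scene" or "top" or "wrist"; returns the picture (384x512x3 uint8, blue, green, red); there is no depth.
- calibration(name): a dict with "K" (3x3 intrinsics, pixels), "camera_from_world" (4x4, takes a point from world to camera coordinates). Camera axes: x right, y up, looking along -z (the intrinsics and any distortion apply to the point x, -y, -z); pixel columns grow to the right and rows downward; lengths in m; the calibration is good to about 2 mm. A picture is of the moment at which its call begins: read the wrist's pose just before it. calibration takes no time and is no camera call; for the wrist camera it gives the pose at the moment of the call.
- workorder.close_job(): hands the job in, once; it reports no verdict.
The state is a dict: "clock": time; "joint_pos": joint angles; "qvel": joint speeds; "tau": joint torques, N m; "tool_pos": TCP position; "orientation": TCP orientation; "force": force on the tool from outside, world axes, zero at the start; "moment": the same for the moment, N m; "opening": finger opening in m.
Only numpy, scipy, OpenCV 4.12 (cv2) and the standard library are available. Lean on these libraries where they do the work, as an engineer would, in place of code of your own. Each camera call takes 0.05 s, during which the arm holds its last target.

## Working session

There is one attempt and no reset: what is moved stays moved. The work goes in short steps, Python scripts to look and compute and a tool call to move; the robot and the scene stay as the last step left them, time stands still between calls to the robot, and variables do not carry over. Pictures are saved under pics/ and viewed, and the job is handed in when it is done.

Besides the shell and the picture viewer there is one more tool, called after "Call:" by a JSON object that holds its "fn" and its "kwargs". step_arm: Moves the arm, as the interface text tells. Its arguments: {"type":"object","properties":{"plan":{"type":"string"}},"required":["plan"]}

```bash
mkdir -p pics; python3 - <<'E'
from plant import telemetry, snapshot, calibration
import cv2
print(telemetry.get_obs())
for n in ["scene","top"]:
    c=calibration(n); print(n,c)
    cv2.imwrite(f"pics/{n}0.png",snapshot(n))
E
```

```text
{'clock': 0.0, 'joint_pos': array([ 8.41736470e+01,  2.05915250e+01,  6.35519385e-01, -2.09730088e-02,
       -7.01374317e+01, -1.65075025e+01]), 'qvel': array([-0.05325442, -0.11366836,  0.0701109 ,  0.06169311,  0.01590578,
        0.03364416]), 'tau': array([ 4.19389371e-04, -5.82715809e+01,  2.93070495e+01,  6.99703753e+00,
        6.97188894e-03, -1.59509377e-04]), 'tool_pos': array([0.25632946, 0.62390934, 0.22563227]), 'orientation': array([ 1.79904811e+02, -7.64856584e-03, -2.23409911e+01]), 'force': array([-0.18296997,  0.30862745, -0.24216294]), 'moment': array([-0.0897487 ,  0.03373662, -0.02579955]), 'opening': 0.08761402207770641}
scene {'K': array([[497.35236357,   0.        , 251.46406522],
       [  0.        , 497.35236357, 194.40476494],
       [  0.        ,   0.        ,   1.        ]]), 'camera_from_world': array([[ 0.88040391, -0.47422086, -0.00187873, -0.38304043],
       [ 0.34932644,  0.64584455,  0.67886365, -0.3404515 ],
       [-0.32071794, -0.5983305 ,  0.73426195, -1.71028401],
       [ 0.        ,  0.        ,  0.        ,  1.        ]])}
top {'K': array([[383.38903083,   0.        , 259.80647892],
       [  0.        , 383.38903083, 193.56293424],
       [  0.        ,   0.        ,   1.        ]]), 'camera_from_world': array([[ 0.00743389, -0.99983532, -0.01655493,  0.18796283],
       [ 0.99179314,  0.00525894,  0.12774472, -0.51584669],
       [-0.12763662, -0.0173687 ,  0.99166891, -1.243191  ],
       [ 0.        ,  0.        ,  0.        ,  1.        ]])}
```

View pics/scene0.png

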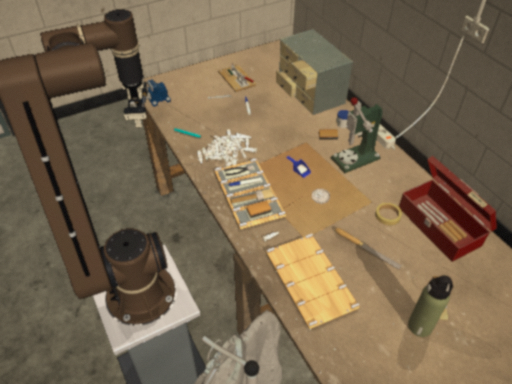

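View pics/top0.png

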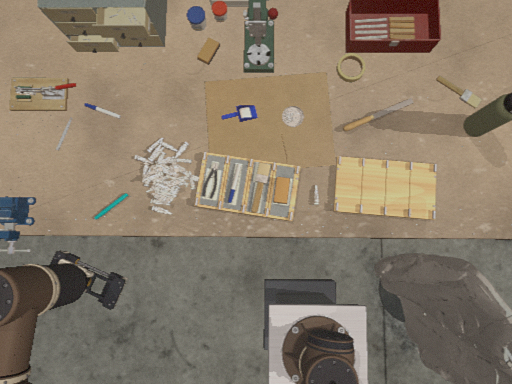

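```bash
python3 - <<'E'
import cv2
t=cv2.imread("pics/top0.png")
cv2.imwrite("pics/top0z.png",cv2.resize(t[145:230,190:310],None,fx=6,fy=6,interpolation=cv2.INTER_CUBIC))
cv2.imwrite("pics/top0n.png",cv2.resize(t[145:230,310:445],None,fx=5.5,fy=5.5,interpolation=cv2.INTER_CUBIC))
E
```

```text
(no output)
```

View pics/top0z.png

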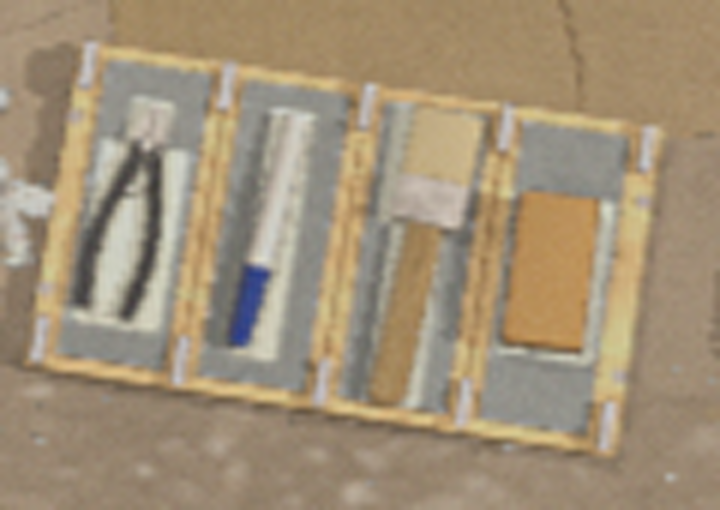

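View pics/top0n.png

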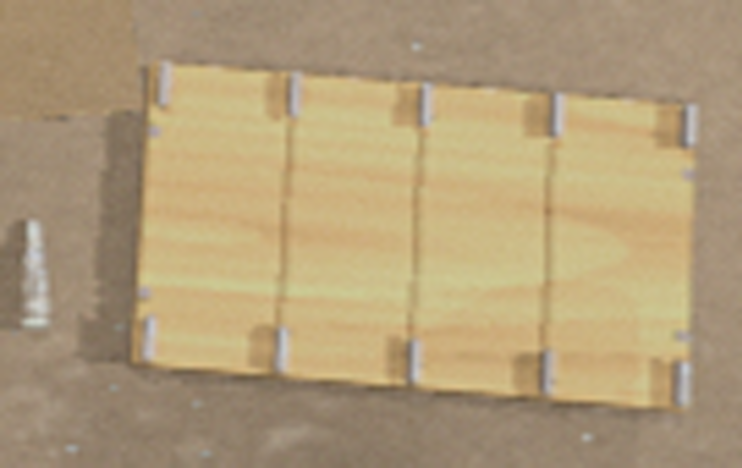

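```bash
cat > h.py <<'E'
import numpy as np, cv2
from plant import telemetry, snapshot, calibration, workorder
def ray(c,uv,z):
    K=c["K"];T=c["camera_from_world"];R=T[:3,:3];t=T[:3,3]
    uv=np.atleast_2d(np.array(uv,float)); out=[]
    zz=np.broadcast_to(z,len(uv))
    o=-R.T@t
    for (u,v),h in zip(uv,zz):
        d=np.linalg.inv(K)@[u,v,1]; d=R.T@(d*[1,-1,-1])
        out.append(o+d*(h-o[2])/d[2])
    return np.array(out)
def proj(c,P):
    K=c["K"];T=c["camera_from_world"]
    p=(T[:3,:3]@np.atleast_2d(P).T).T+T[:3,3]
    p=p*[1,-1,-1]; q=(K@p.T).T
    return q[:,:2]/q[:,2:]
def board(P): # corners TL,TR,BR,BL (back-left, back-right, front-right, front-left)
    c=P.mean(0); y=(P[0]+P[3]-P[1]-P[2])/2; x=(P[0]+P[1]-P[2]-P[3])/2
    return c, np.degrees(np.arctan2(x[1],x[0])),np.degrees(np.arctan2(-y[0],y[1])),np.linalg.norm(x),np.linalg.norm(y)
E
python3 - <<'E'
from h import *
c=calibration("top")
def unz(a,f,o): return (np.array(a)+.5)/f-.5+np.array(o)
O=unz([(85,45),(662,128),(615,455),(27,365)],6,(190,145))
N=unz([(150,62),(695,103),(688,408),(133,363)],5.5,(310,145))
for P in(O,N): 
    W=ray(c,P,.018); print(W.round(4)); print(board(W))
T=unz([(150,120),(105,300),(290,112),(240,345),(448,110),(387,405),(562,193),(543,348)],6,(190,145))
print(ray(c,T,.031).round(4))
s=telemetry.get_obs();cw=calibration("wrist")
print(cw); R=cw["camera_from_world"][:3,:3]; print("cam pos",-R.T@cw["camera_from_world"][:3,3])
E
```

```text
[[0.6593 0.3851 0.018 ]
 [0.6123 0.0558 0.018 ]
 [0.4269 0.083  0.018 ]
 [0.4753 0.413  0.018 ]]
(array([0.54346062, 0.23419035, 0.018     ]), np.float64(-8.482654451907013), np.float64(-8.234661776863685), np.float64(0.18680097936046922), np.float64(0.3330778980958731))
[[ 0.6477 -0.0702  0.018 ]
 [ 0.6232 -0.4041  0.018 ]
 [ 0.4354 -0.3903  0.018 ]
 [ 0.4606 -0.0565  0.018 ]]
(array([ 0.54173264, -0.23026624,  0.018     ]), np.float64(-4.187410258877962), np.float64(-4.265292809539805), np.float64(0.18794033699468496), np.float64(0.3348002417051015))
[[0.6131 0.345  0.031 ]
 [0.5107 0.3679 0.031 ]
 [0.618  0.2661 0.031 ]
 [0.4859 0.292  0.031 ]
 [0.6195 0.1771 0.031 ]
 [0.453  0.2099 0.031 ]
 [0.5725 0.113  0.031 ]
 [0.4852 0.1236 0.031 ]]
{'K': array([[325.0683854 ,   0.        , 261.37845305],
       [  0.        , 325.0683854 , 189.97043288],
       [  0.        ,   0.        ,   1.        ]]), 'camera_from_world': array([[-0.38004774, -0.92496526,  0.00172595,  0.67398394],
       [ 0.88481539, -0.36409359, -0.29075347,  0.0363021 ],
       [ 0.26956527, -0.10897305,  0.95679645, -0.39202686],
       [ 0.        ,  0.        ,  0.        ,  1.        ]])}
cam pos [0.32970224 0.59390873 0.38448161]
```

```bash
cat >> h.py <<'E'
from scipy.spatial.transform import Rotation as Ro
def go(p,yaw,cur=None):
    s=telemetry.get_obs()
    R=Ro.from_euler('xyz',s["orientation"],degrees=True)
    G=Ro.from_euler('xyz',[180,0,yaw],degrees=True)
    p0=s["tool_pos"] if cur is None else np.array(cur)
    rv=(R.inv()*G).as_rotvec(degrees=True)
    d=G.inv().apply(np.array(p)-p0)*100
    print("turn",rv.round(2),"then shift cm",d.round(2),"len",np.linalg.norm(d).round(1),"t",round(s["clock"],2),"at",s["tool_pos"].round(4),s["orientation"].round(2),"open",round(s["opening"],4),"F",s["force"].round(1))
E
python3 -c "
from h import *
go([.52,.234,.26],-8.4)"
```

```text
turn [  0.08   0.   -13.94] then shift cm [31.78 34.73 -3.43] len 47.2 t 0.1 at [0.2564 0.624  0.2257] [ 1.7992e+02 -1.0000e-02 -2.2340e+01] open 0.0874 F [-0.4 -1.4 -0.2]
```

Call:
{"fn": "step_arm", "kwargs": {"plan": "8.7 0 0 0 0 0 -7; 8.7 0 0 -1 0 0 -6.9; 8.7 2.2 2.4 -0.25 0 0 0; 8.7 2.2 2.4 -0.25 0 0 0; 8.7 2.2 2.4 -0.25 0 0 0; 8.7 2.2 2.4 -0.25 0 0 0; 8.7 2.2 2.4 -0.25 0 0 0; 8.7 2.2 2.4 -0.25 0 0 0; 8.7 2.2 2.4 -0.25 0 0 0; 8.7 2.2 2.4 -0.25 0 0 0; 8.7 2.2 2.4 -0.25 0 0 0; 8.7 2.2 2.4 -0.25 0 0 0"}}

```text
clock: 1.1
tool_pos: [0.4394, 0.3531, 0.2615]
orientation: [180.0, 0.0, -8.4]
force: [0.3, 0.3, -1.5]
opening: 0.087
```

```bash
python3 -c "
from h import *
go([.52,.234,.26],-8.4)"
```

```text
turn [ 0.02  0.02 -0.03] then shift cm [ 9.72 10.6   0.15] len 14.4 t 1.1 at [0.4394 0.3531 0.2615] [ 1.7998e+02  2.0000e-02 -8.4300e+00] open 0.087 F [ 0.3  0.3 -1.5]
```

Call:
{"fn": "step_arm", "kwargs": {"plan": "8.7 2.1 2.3 0 0 0 0; 8.7 2.1 2.3 0 0 0 0; 8.7 2.1 2.3 0 0 0 0; 8.7 2.1 2.3 0 0 0 0; 8.7 1.2 1.2 0 0 0 0; 8.7 0 0 0 0 0 0; 8.7 0 0 0 0 0 0"}}

```text
clock: 1.68
tool_pos: [0.5189, 0.2367, 0.2611]
orientation: [180.0, 0.0, -8.6]
force: [-0.3, 0.9, -0.9]
opening: 0.087
```

```bash
python3 - <<'E'
from h import *
import pickle
c=calibration("wrist");im=snapshot("wrist");pickle.dump(c,open("w1.pkl","wb"))
cv2.imwrite("pics/w1raw.png",im);cv2.imwrite("pics/w1.png",cv2.resize(im,None,fx=1.5,fy=1.5,interpolation=cv2.INTER_CUBIC)); print(telemetry.get_obs()["tool_pos"])
E
```

```text
[0.51857007 0.23736926 0.26120551]
```

View pics/w1.png

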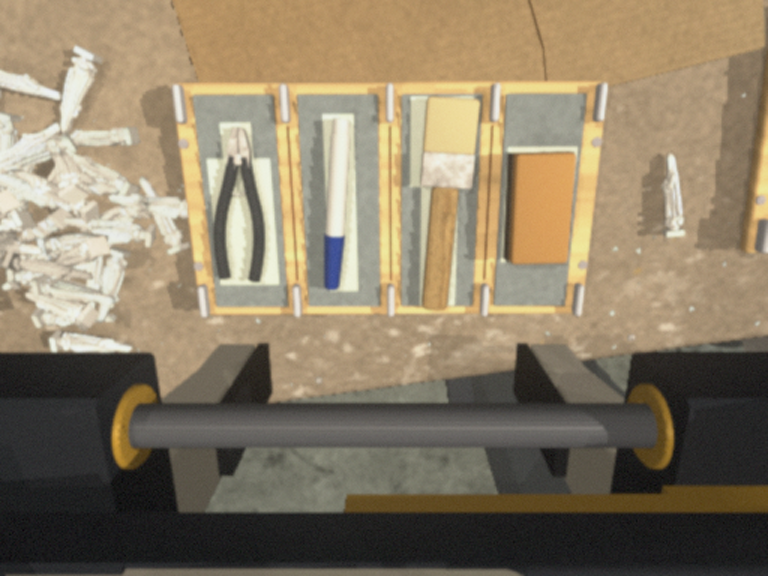

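```bash
python3 - <<'E'
from h import *
import pickle
c=pickle.load(open("w1.pkl","rb")); im=cv2.imread("pics/w1raw.png")
f=lambda L:(np.array(L)+.5)/1.5-.5
W=ray(c,f([(174,83),(607,82),(583,314),(203,314)]),.018);print(W.round(4));print(board(W))
c0=np.array([*W.mean(0)[:2]]);
yaw=np.radians(board(W)[2]); 
def loc(P): d=P[:,:2]-c0; return np.c_[d@[np.cos(yaw),np.sin(yaw)],d@[-np.sin(yaw),np.cos(yaw)]]
def show(n,L,z):
    P=ray(c,f(L),z);print(n,P.round(4).tolist(),"board mm",(loc(P)*1000).round(0).tolist())
show("marker",[(340,116),(331,288)],.029)
show("cutters",[(238,126),(222,279),(256,280),(215,230),(264,230)],.027)
show("brush",[(428,96),(480,98),(421,188),(475,188),(428,240),(453,240),(436,308)],.031)
hsv=cv2.cvtColor(im,cv2.COLOR_BGR2HSV)
m=cv2.inRange(hsv,(5,140,100),(16,255,255)); m[:, :330]=0;m[:90]=0;m[190:]=0;m[:,400:]=0
k=max(cv2.findContours(m,0,1)[0],key=cv2.contourArea);r=cv2.minAreaRect(k);print(r)
P=ray(c,cv2.boxPoints(r),.047);print("block",P.round(4).tolist(),(loc(P)*1000).round(0).tolist(),P.mean(0))
m=cv2.inRange(hsv,(105,120,40),(130,255,255));m[200:]=0
k=max(cv2.findContours(m,0,1)[0],key=cv2.contourArea);r=cv2.minAreaRect(k);print(r)
P=ray(c,cv2.boxPoints(r),.029);print("cap",P.round(4).tolist(),P.mean(0))
E
python3 - <<'E'
import cv2
im=cv2.imread("pics/w1raw.png")
cv2.imwrite("pics/w1z.png",cv2.resize(im[50:215,110:410],None,fx=2.6,fy=2.6,interpolation=cv2.INTER_CUBIC))
E
```

```text
[[0.6609 0.3837 0.018 ]
 [0.6123 0.0562 0.018 ]
 [0.4251 0.0811 0.018 ]
 [0.4748 0.4108 0.018 ]]
(array([0.54326846, 0.23293944, 0.018     ]), np.float64(-7.938279845968241), np.float64(-8.50115003132476), np.float64(0.18844687092460458), np.float64(0.33221685226895753))
marker [[0.6179, 0.2614, 0.029], [0.4847, 0.2934, 0.029]] board mm [[70.0, 39.0], [-67.0, 51.0]]
cutters [[0.6225, 0.3402, 0.027], [0.5055, 0.3827, 0.027], [0.5004, 0.3547, 0.027], [0.5468, 0.378, 0.027], [0.5409, 0.3385, 0.027]] board mm [[63.0, 118.0], [-59.0, 143.0], [-60.0, 114.0], [-18.0, 144.0], [-18.0, 104.0]]
brush [[0.6219, 0.1938, 0.031], [0.6148, 0.1556, 0.031], [0.5557, 0.2079, 0.031], [0.5494, 0.1659, 0.031], [0.5137, 0.2078, 0.031], [0.5106, 0.1877, 0.031], [0.4546, 0.2085, 0.031]] board mm [[84.0, -27.0], [82.0, -66.0], [16.0, -23.0], [16.0, -65.0], [-26.0, -29.0], [-26.0, -50.0], [-84.0, -37.0]]
((360.6906433105469, 138.44943237304688), (37.98837661743164, 73.29449462890625), 3.5763344764709473)
block [[0.4909, 0.1472, 0.047], [0.5734, 0.1356, 0.047], [0.5646, 0.0942, 0.047], [0.4813, 0.103, 0.047]] [[-39.0, -93.0], [44.0, -92.0], [42.0, -134.0], [-42.0, -138.0]] [0.52754144 0.12000257 0.047     ]
((222.5, 175.0), (32.0, 9.0), 90.0)
cap [[0.5265, 0.2887, 0.029], [0.5248, 0.2778, 0.029], [0.4846, 0.2851, 0.029], [0.4863, 0.2963, 0.029]] [0.50553696 0.2869851  0.029     ]
```

View pics/w1z.png

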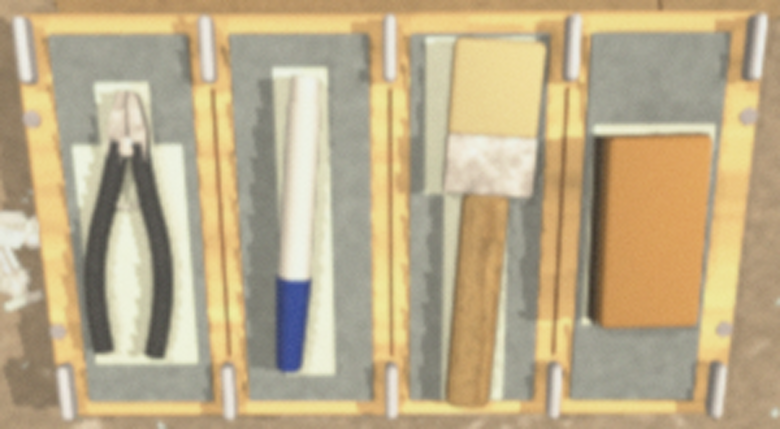

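```bash
python3 -c "
from h import *
go([.5285,.1937,.024],-11.7)"
```

```text
turn [0.02 0.03 3.2 ] then shift cm [ 1.86  4.07 23.72] len 24.1 t 1.73 at [0.5186 0.2374 0.2612] [ 1.7998e+02  3.0000e-02 -8.5000e+00] open 0.0872 F [-0.1  0.2 -0.1]
```

Call:
{"fn": "step_arm", "kwargs": {"plan": "4.2 0.9 2 0 0 0 3.2; 4.2 0.96 2.07 1 0 0 0; 4.2 0 0 3.5 0 0 0; 4.2 0 0 3.5 0 0 0; 4.2 0 0 3.5 0 0 0; 4.2 0 0 3.5 0 0 0; 4.2 0 0 3.2 0 0 0; 4.2 0 0 1.5 0 0 0; 4.2 0 0 0 0 0 0; 4.2 0 0 0 0 0 0"}}

```text
clock: 2.57
tool_pos: [0.5293, 0.195, 0.0642]
orientation: [179.9, 0.1, -11.6]
force: [0.8, 0.8, 0.6]
opening: 0.0422
```

```bash
python3 - <<'E'
from h import *
go([.5285,.1937,.024],-11.7)
im=snapshot("wrist"); cv2.imwrite("pics/w2.png",im)
E
```

```text
turn [0.09 0.06 0.15] then shift cm [-0.06  0.14  4.02] len 4.0 t 2.57 at [0.5293 0.195  0.0642] [ 1.7991e+02  6.0000e-02 -1.1550e+01] open 0.0422 F [0.8 0.8 0.6]
```

View pics/w2.png

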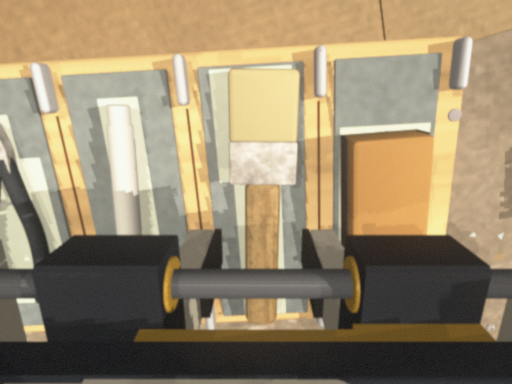

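Call:
{"fn": "step_arm", "kwargs": {"plan": "4.2 0 0.05 2 0 0 0; 4.2 0 0 2 0 0 0; 4.2 0 0 0 0 0 0; 4.2 0 0 0 0 0 0; 1.5 0 0 0 0 0 0; 1.5 0 0 0 0 0 0; 1.5 0 0 0 0 0 0; 1.5 0 0 0 0 0 0; 1.5 0 0 0 0 0 0; 1.5 0 0 0 0 0 0"}}

```text
clock: 3.45
tool_pos: [0.5303, 0.1943, 0.0256]
orientation: [-179.9, -0.1, -11.6]
force: [-1.0, 0.1, 7.8]
opening: 0.0212
```

Call:
{"fn": "step_arm", "kwargs": {"plan": "1.5 0 0 -1.5 0 0 0; 1.5 0 0 -3 0 0 0; 1.5 0 0 -3.5 0 0 0; 1.5 0 0 -3.5 0 0 0; 1.5 0 0 -3.5 0 0 -3.7; 1.5 0 0 -3.5 0 0 -3.7; 1.5 0 3.5 0 0 0 0; 1.5 0 3.5 0 0 0 0; 1.5 0 3.5 0 0 0 0; 1.5 0 3.5 0 0 0 0; 1.5 0 3.5 0 0 0 0; 1.5 0 3.5 0 0 0 0"}}

```text
clock: 4.45
tool_pos: [0.5136, -0.0171, 0.2098]
orientation: [-180.0, -0.0, -4.2]
force: [1.0, 0.6, -0.6]
opening: 0.0209
```

```bash
python3 - <<'E'
from h import *
go([.52,-.2,.21],-4.2)
E
```

```text
turn [-0.02 -0.01 -0.01] then shift cm [ 1.98 18.2  -0.02] len 18.3 t 4.45 at [ 0.5136 -0.0171  0.2098] [-1.7998e+02 -1.0000e-02 -4.2100e+00] open 0.0209 F [ 1.   0.6 -0.6]
```

Call:
{"fn": "step_arm", "kwargs": {"plan": "1.5 0.4 3.5 0 0 0 0; 1.5 0.4 3.5 0 0 0 0; 1.5 0.4 3.5 0 0 0 0; 1.5 0.4 3.5 0 0 0 0; 1.5 0.4 3 0 0 0 0; 1.5 0 0 0 0 0 0; 1.5 0 0 0 0 0 0"}}

```text
clock: 5.03
tool_pos: [0.521, -0.1881, 0.2091]
orientation: [-180.0, 0.1, -4.4]
force: [0.1, 1.0, -1.0]
opening: 0.0211
```

```bash
python3 - <<'E'
from h import *
import pickle
c=calibration("wrist");im=snapshot("wrist");pickle.dump(c,open("w3.pkl","wb"))
cv2.imwrite("pics/w3raw.png",im);cv2.imwrite("pics/w3.png",cv2.resize(im,None,fx=1.5,fy=1.5,interpolation=cv2.INTER_CUBIC)); print(telemetry.get_obs()["tool_pos"])
E
```

```text
[ 0.52115714 -0.18706401  0.20925841]
```

View pics/w3.png

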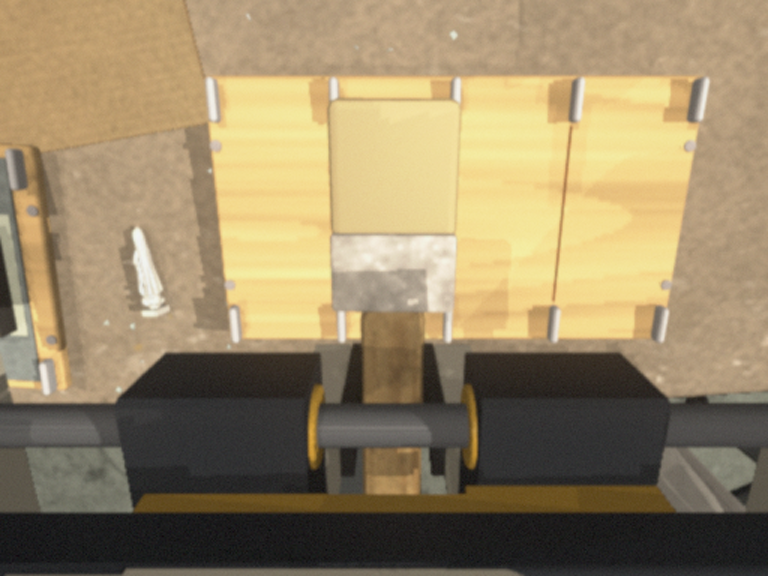

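```bash
python3 - <<'E'
from h import *
import pickle
c=pickle.load(open("w3.pkl","rb"))
f=lambda L:(np.array(L)+.5)/1.5-.5
W=ray(c,f([(207,77),(709,76),(665,341),(230,340)]),.018);print(W.round(4));print(board(W))
B=ray(c,f([(330,98),(460,98),(332,311),(456,311),(392,400)]),.214);print(B.round(4))
E
```

```text
[[ 0.6472 -0.0748  0.018 ]
 [ 0.6222 -0.4069  0.018 ]
 [ 0.4322 -0.3941  0.018 ]
 [ 0.4591 -0.0572  0.018 ]]
(array([ 0.54018336, -0.23324373,  0.018     ]), np.float64(-4.601342122742087), np.float64(-4.439638827939401), np.float64(0.18969164723338153), np.float64(0.3355332613082222))
[[ 0.6124 -0.177   0.214 ]
 [ 0.6094 -0.2153  0.214 ]
 [ 0.5459 -0.17    0.214 ]
 [ 0.5427 -0.2115  0.214 ]
 [ 0.5108 -0.1875  0.214 ]]
```

```bash
python3 -c "
from h import *
go([.538,-.1915,.0235],-4.1)"
```

```text
turn [-0.01  0.04 -0.24] then shift cm [ 1.71  0.32 18.58] len 18.7 t 5.08 at [ 0.5212 -0.1871  0.2093] [-1.7999e+02  4.0000e-02 -4.3400e+00] open 0.0209 F [ 0.1  0.7 -1.5]
```

Call:
{"fn": "step_arm", "kwargs": {"plan": "1.5 1 0.32 1 0 0 -0.2; 1.5 0.7 0 3 0 0 0; 1.5 0 0 3.5 0 0 0; 1.5 0 0 3.5 0 0 0; 1.5 0 0 3 0 0 0; 1.5 0 0 1.5 0 0 0; 1.5 0 0 0 0 0 0; 1.5 0 0 0 0 0 0; 1.5 0 0 0 0 0 0"}}

```text
clock: 5.83
tool_pos: [0.5396, -0.1904, 0.056]
orientation: [180.0, -0.1, -4.0]
force: [-0.5, -0.1, -0.4]
opening: 0.021
```

```bash
python3 -c "
from h import *
go([.538,-.1915,.0235],-4.1)"
```

```text
turn [ 0.01 -0.11  0.15] then shift cm [-0.15  0.12  3.25] len 3.3 t 5.83 at [ 0.5396 -0.1904  0.056 ] [ 1.7998e+02 -1.1000e-01 -3.9500e+00] open 0.021 F [-0.5 -0.1 -0.4]
```

Call:
{"fn": "step_arm", "kwargs": {"plan": "1.5 -0.1 0.1 1.2 0 0 0; 1.5 0 0 1.2 0 0 0; 1.5 0 0 0.6 0 0 0; 1.5 0 0 0.2 0 0 0; 1.5 0 0 0 0 0 0; 1.5 0 0 0 0 0 0; 1.5 0 0 0 0 0 0"}}

```text
clock: 6.42
tool_pos: [0.5379, -0.1919, 0.0235]
orientation: [180.0, -0.1, -4.0]
force: [0.5, -0.3, -1.0]
opening: 0.0209
```

Call:
{"fn": "step_arm", "kwargs": {"plan": "1.5 0 0 0.06 0 0 0; 1.5 0 0 0 0 0 0; 3.4 0 0 0 0 0 0; 3.4 0 0 0 0 0 0; 3.4 0 0 0 0 0 0; 3.4 0 0 -1 0 0 0; 3.4 0 0 -3.5 0 0 0; 3.4 0 0 -3.5 0 0 0; 3.4 0 0 -3.5 0 0 0; 3.4 0 0 -3.5 0 0 0; 3.4 0 0 0 0 0 0; 3.4 0 0 0 0 0 0"}}

```text
clock: 7.42
tool_pos: [0.5387, -0.192, 0.1753]
orientation: [-180.0, -0.3, -4.0]
force: [0.3, -0.3, -1.1]
opening: 0.0339
```

```bash
python3 - <<'E'
from h import *
im=snapshot("wrist");cv2.imwrite("pics/w4.png",im)
go([.5275,.12,.03],-7)
E
```

```text
turn [-0.03 -0.13  2.95] then shift cm [ -4.79 -30.83  14.33] len 34.3 t 7.47 at [ 0.5375 -0.1918  0.1733] [-1.7998e+02 -1.3000e-01 -4.0500e+00] open 0.0341 F [-0.5  0.1 -1.4]
```

View pics/w4.png

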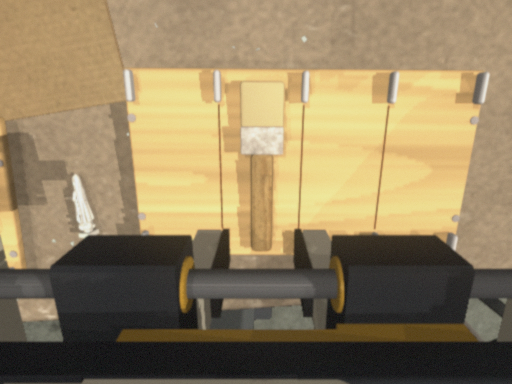

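Call:
{"fn": "step_arm", "kwargs": {"plan": "6.4 -0.4 -3 0 0 0 2.9; 6.4 -0.5 -3.4 0 0 0 0; 6.4 -0.5 -3.4 0 0 0 0; 6.4 -0.5 -3.4 0 0 0 0; 6.4 -0.5 -3.4 0 0 0 0; 6.4 -0.5 -3.4 0 0 0 0; 6.4 -0.5 -3.4 0 0 0 0; 6.4 -0.5 -3.4 0 0 0 0; 6.4 -0.5 -3.4 0 0 0 0; 6.4 -0.4 -0.6 3 0 0 0; 6.4 0 0 3 0 0 0; 6.4 0 0 0 0 0 0"}}

```text
clock: 8.47
tool_pos: [0.5208, 0.1186, 0.1059]
orientation: [179.7, 0.5, -6.9]
force: [-0.8, -1.3, -0.6]
opening: 0.0641
```

```bash
python3 - <<'E'
from h import *
import pickle
go([.5275,.12,.03],-7)
c=calibration("wrist");im=snapshot("wrist");pickle.dump(c,open("w5.pkl","wb"));cv2.imwrite("pics/w5.png",im)
im=cv2.imread("pics/w4.png")
E
```

```text
turn [0.32 0.53 0.08] then shift cm [ 0.64 -0.22  7.59] len 7.6 t 8.47 at [0.5208 0.1186 0.1059] [179.68   0.53  -6.92] open 0.0641 F [-0.8 -1.3 -0.6]
```

View pics/w5.png

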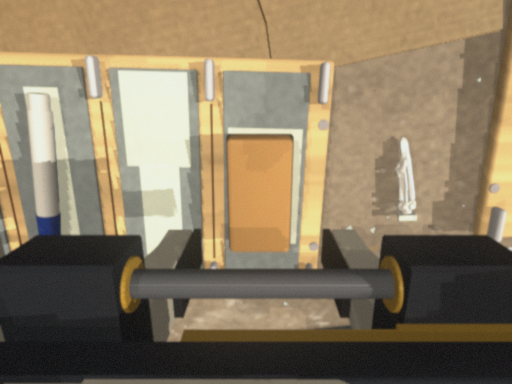

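```bash
python3 - <<'E'
from h import *
import pickle
c=pickle.load(open("w5.pkl","rb"));P=ray(c,[(228,135),(294,135),(291,251),(231,251)],.047);print(P.round(4),P.mean(0))
go([*P.mean(0)[:2],.03],-7)
E
```

```text
[[0.5739 0.1338 0.047 ]
 [0.5686 0.0903 0.047 ]
 [0.4833 0.1003 0.047 ]
 [0.4888 0.1445 0.047 ]] [0.52862751 0.11723445 0.047     ]
turn [0.29 0.38 0.09] then shift cm [0.63 0.05 7.87] len 7.9 t 8.52 at [0.5225 0.1185 0.1087] [179.71   0.38  -6.91] open 0.0642 F [-0.4  0.2  0.4]
```

Call:
{"fn": "step_arm", "kwargs": {"plan": "6.4 0.3 0 2.5 0 0 0; 6.4 0.25 0 2.5 0 0 0; 6.4 0 0 2 0 0 0; 6.4 0 0 1.2 0 0 0; 6.4 0 0 0 0 0 0; 6.4 0 0 0 0 0 0; 4 0 0 0 0 0 0; 4 0 0 0 0 0 0; 4 0 0 0 0 0 0; 4 0 0 0 0 0 0; 4 0 0 0 0 0 0"}}

```text
clock: 9.43
tool_pos: [0.5313, 0.1192, 0.0311]
orientation: [-180.0, -0.1, -6.9]
force: [-1.9, -1.0, 6.7]
opening: 0.0457
```

Call:
{"fn": "step_arm", "kwargs": {"plan": "4 0 0 -1.5 0 0 0; 4 0 0 -3 0 0 0; 4 0 0 -3 0 0 -2.5; 4 0.2 3.4 0 0 0 0; 4 0.2 3.4 0 0 0 0; 4 0.2 3.4 0 0 0 0; 4 0.2 3.4 0 0 0 0; 4 0.2 3.4 0 0 0 0; 4 0.2 3.4 0 0 0 0; 4 0 1.5 0 0 0 0; 4 0 0 0 0 0 0; 4 0 0 0 0 0 0"}}

```text
clock: 10.43
tool_pos: [0.5255, -0.1012, 0.105]
orientation: [-180.0, -0.0, -4.6]
force: [0.1, -1.2, -1.1]
opening: 0.0457
```

```bash
python3 - <<'E'
from h import *
import pickle
go([.553,-.1126,.029],-4.4)
c=calibration("wrist");im=snapshot("wrist");pickle.dump(c,open("w6.pkl","wb"));cv2.imwrite("pics/w6.png",cv2.resize(im,None,fx=1.5,fy=1.5,interpolation=cv2.INTER_CUBIC))
E
```

```text
turn [-0.01 -0.   -0.16] then shift cm [2.83 0.93 7.6 ] len 8.2 t 10.43 at [ 0.5255 -0.1012  0.105 ] [-179.99   -0.     -4.56] open 0.0457 F [ 0.1 -1.2 -1.1]
```

View pics/w6.png

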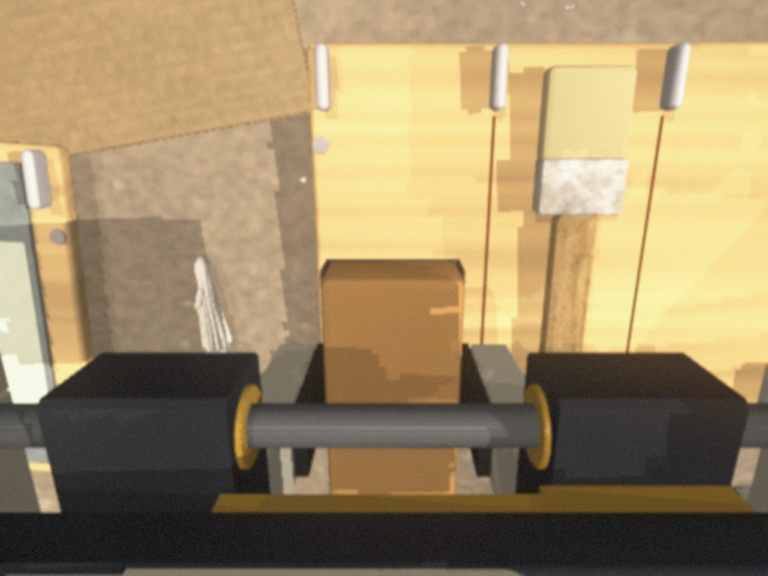

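```bash
python3 - <<'E'
from h import *
import pickle
c=pickle.load(open("w6.pkl","rb"))
f=lambda L:(np.array(L)+.5)/1.5-.5
c0=np.array([.541,-.232]);yaw=np.radians(-4.4)
def loc(P): d=P[:,:2]-c0; return (1000*np.c_[d@[np.cos(yaw),np.sin(yaw)],d@[-np.sin(yaw),np.cos(yaw)]]).round(1)
print("brush",loc(ray(c,f([(545,66),(636,68)]),.030)),loc(ray(c,f([(537,214),(620,215),(549,350),(585,350)]),.030)))
print("board corner/back edge",loc(ray(c,f([(311,44),(600,44)]),.018)),"stubs",loc(ray(c,f([(323,45),(501,45),(683,45)]),.030)))
P=ray(c,f([(326,277),(462,277)]),.121);print("block",P,loc(P))
E
```

```text
brush [[83.5 61.3]
 [82.5 21.1]] [[ 18.1  59.4]
 [ 17.6  19.5]
 [-53.   47.2]
 [-53.   28.4]]
board corner/back edge [[ 94.5 165.8]
 [ 94.2  33.5]] stubs [[ 92.1 158.8]
 [ 91.9  81.2]
 [ 91.7   1.9]]
block [[ 0.56535357 -0.08442745  0.121     ]
 [ 0.5620636  -0.12571379  0.121     ]] [[ 13.  149. ]
 [ 12.8 107.6]]
```

Call:
{"fn": "step_arm", "kwargs": {"plan": "4 1.5 0.4 1 0 0 -0.1; 4 1.35 0.4 2 0 0 0; 4 0 0 2 0 0 0; 4 0 0 1 0 0 0; 4 0 0 0 0 0 0; 4 0 0 0 0 0 0"}}

```text
clock: 10.98
tool_pos: [0.5531, -0.1098, 0.0448]
orientation: [180.0, 0.1, -4.3]
force: [0.5, 0.8, -1.0]
opening: 0.0457
```

```bash
python3 - <<'E'
from h import *
go([.5535,-.1117,.029],-4.4)
E
```

```text
turn [0.03 0.08 0.14] then shift cm [0.05 0.18 1.58] len 1.6 t 10.98 at [ 0.5531 -0.1098  0.0448] [ 1.7997e+02  8.0000e-02 -4.2600e+00] open 0.0457 F [ 0.5  0.8 -1. ]
```

Call:
{"fn": "step_arm", "kwargs": {"plan": "4 0 0.18 0.8 0 0 0; 4 0 0 0.5 0 0 0; 4 0 0 0.25 0 0 0; 4 0 0 0.1 0 0 0; 4 0 0 0 0 0 0; 4 0 0 0 0 0 0"}}

```text
clock: 11.48
tool_pos: [0.5536, -0.1123, 0.0287]
orientation: [-180.0, -0.0, -4.3]
force: [0.5, -0.9, -0.5]
opening: 0.0459
```

Call:
{"fn": "step_arm", "kwargs": {"plan": "4 0 0 0.05 0 0 0; 4 0 0 0 0 0 0; 5.7 0 0 0 0 0 0; 5.7 0 0 0 0 0 0; 5.7 0 0 0 0 0 0; 5.7 0 0 -1 0 0 0; 5.7 0 0 -3 0 0 0; 5.7 0 0 -3.5 0 0 0; 5.7 0 0 -3.5 0 0 0; 5.7 0 0 -1 0 0 0; 5.7 0 0 0 0 0 0"}}

```text
clock: 12.4
tool_pos: [0.5558, -0.1123, 0.1528]
orientation: [-180.0, -0.4, -4.3]
force: [0.9, 0.2, -0.6]
opening: 0.057
```

```bash
python3 - <<'E'
from h import *
im=snapshot("wrist");cv2.imwrite("pics/w7.png",im)
go([.5513,.2774,.0245],-13.5)
E
```

```text
turn [-0.07 -0.25  9.17] then shift cm [ -9.41 -37.81  12.61] len 40.9 t 12.45 at [ 0.5545 -0.1122  0.1506] [-179.95   -0.26   -4.33] open 0.0569 F [ 0.6  0.7 -0.7]
```

View pics/w7.png

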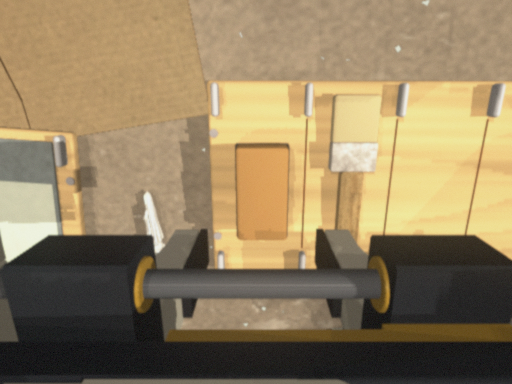

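Call:
{"fn": "step_arm", "kwargs": {"plan": "4 0 0 0 0 0 4.6; 4 0 0 0 0 0 4.6; 4 -0.85 -3.4 0 0 0 0; 4 -0.85 -3.4 0 0 0 0; 4 -0.85 -3.4 0 0 0 0; 4 -0.85 -3.4 0 0 0 0; 4 -0.85 -3.4 0 0 0 0; 4 -0.85 -3.4 0 0 0 0; 4 -0.85 -3.4 0 0 0 0; 4 -0.85 -3.4 0 0 0 0; 4 -0.85 -3.4 0 0 0 0; 4 -0.85 -3.4 0 0 0 0"}}

```text
clock: 13.45
tool_pos: [0.5494, 0.2395, 0.1471]
orientation: [179.9, 0.1, -13.5]
force: [1.1, -0.8, 0.5]
opening: 0.0402
```

```bash
python3 - <<'E'
from h import *
go([.5513,.2774,.0645],-13.5)
E
```

```text
turn [ 0.07  0.07 -0.03] then shift cm [-0.7  -3.73  8.26] len 9.1 t 13.45 at [0.5494 0.2395 0.1471] [ 1.7993e+02  7.0000e-02 -1.3530e+01] open 0.0402 F [ 1.1 -0.8  0.5]
```

Call:
{"fn": "step_arm", "kwargs": {"plan": "4 -0.3 -1.8 1 0 0 0; 4 -0.3 -1.8 2.5 0 0 0; 4 0 0 2.5 0 0 0; 4 0 0 1.5 0 0 0; 4 0 0 0 0 0 0; 4 0 0 0 0 0 0; 4 0 0 0 0 0 0"}}

```text
clock: 14.03
tool_pos: [0.5534, 0.2745, 0.0735]
orientation: [-180.0, -0.0, -13.5]
force: [0.5, -0.2, -0.6]
opening: 0.04
```

```bash
python3 - <<'E'
from h import *
import pickle
c=calibration("wrist")
go([.5513,.2774,.0245],-13.5)
im=snapshot("wrist");cv2.imwrite("pics/w8.png",cv2.resize(im,None,fx=1.5,fy=1.5,interpolation=cv2.INTER_CUBIC));pickle.dump(c,open("w8.pkl","wb"))
E
```

```text
turn [-0.   -0.03 -0.04] then shift cm [-0.27 -0.24  4.9 ] len 4.9 t 14.03 at [0.5534 0.2745 0.0735] [-1.800e+02 -3.000e-02 -1.354e+01] open 0.04 F [ 0.5 -0.2 -0.6]
```

View pics/w8.png

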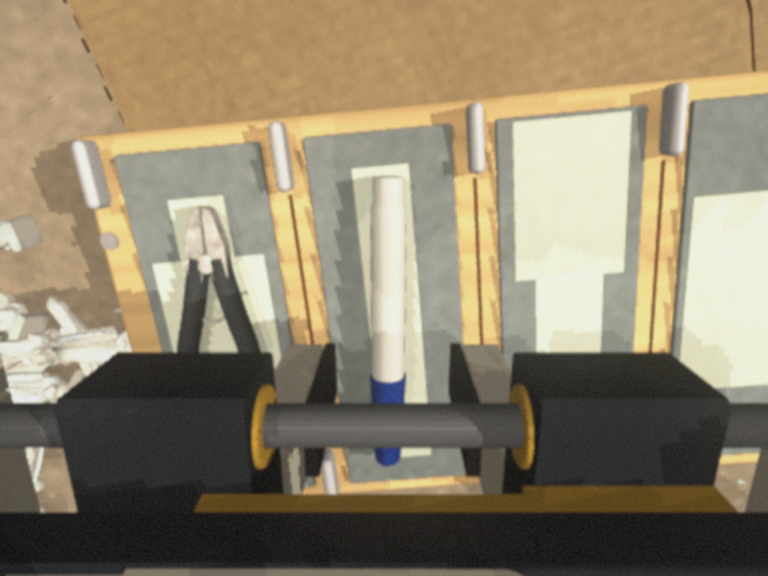

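```bash
python3 - <<'E'
from h import *
import pickle
c=pickle.load(open("w8.pkl","rb"));f=lambda L:(np.array(L)+.5)/1.5-.5
P=ray(c,f([(388.5,178),(388,463)]),.029);print(P,P.mean(0)); d=P[0]-P[1];print(np.hypot(*d[:2]),np.degrees(np.arctan2(d[1],d[0])))
# cutters jaw
print(ray(c,f([(202,208),(206,262)]),.027))
go([*P.mean(0)[:2],.0245],-13.5)
E
```

```text
[[0.61517854 0.26090573 0.029     ]
 [0.48231362 0.29346011 0.029     ]] [0.54874608 0.27718292 0.029     ]
0.13679500744619774 -13.767305148301912
[[0.62136395 0.33998595 0.027     ]
 [0.59887387 0.34633875 0.027     ]]
turn [-0.06 -0.06 -0.04] then shift cm [-0.54 -0.13  4.96] len 5.0 t 14.08 at [0.5537 0.2747 0.0741] [-1.7994e+02 -6.0000e-02 -1.3540e+01] open 0.0405 F [-0.2 -0.4  0.4]
```

Call:
{"fn": "step_arm", "kwargs": {"plan": "4 -0.2 -0.2 2 0 0 0.2; 4 -0.2 0 2 0 0 0; 4 0 0 0.9 0 0 0; 4 0 0 0 0 0 0; 4 0 0 0 0 0 0; 1 0 0 0 0 0 0; 1 0 0 0 0 0 0; 1 0 0 0 0 0 0; 1 0 0 0 0 0 0; 1 0 0 0 0 0 0; 1 0 0 0 0 0 0; 1 0 0 0 0 0 0"}}

```text
clock: 15.08
tool_pos: [0.5498, 0.2776, 0.0246]
orientation: [-180.0, -0.0, -13.7]
force: [-0.8, 0.3, 6.0]
opening: 0.0143
```

Call:
{"fn": "step_arm", "kwargs": {"plan": "1 0 0 -1 0 0 0; 1 0 0 -3 0 0 0; 1 0 0 -3.5 0 0 0; 1 0 0 -3.5 0 0 -4.6; 1 0 0 -1.5 0 0 -4.6; 1 0.3 3.5 0 0 0 0; 1 0.3 3.5 0 0 0 0; 1 0.3 3.5 0 0 0 0; 1 0.3 3.5 0 0 0 0; 1 0.3 3.5 0 0 0 0; 1 0.3 3.5 0 0 0 0; 1 0.3 3.5 0 0 0 0"}}

```text
clock: 16.08
tool_pos: [0.5507, 0.03, 0.1496]
orientation: [-180.0, -0.0, -4.5]
force: [1.0, -0.3, 0.1]
opening: 0.0144
```

```bash
python3 - <<'E'
from h import *
go([.538,-.271,.14],-4.4)
E
```

```text
turn [-0.02 -0.02 -0.12] then shift cm [ 1.04 30.11  0.96] len 30.1 t 16.08 at [0.5507 0.03   0.1496] [-1.7998e+02 -2.0000e-02 -4.5200e+00] open 0.0144 F [ 1.  -0.3  0.1]
```

Call:
{"fn": "step_arm", "kwargs": {"plan": "1 0.1 3.5 0 0 0 0; 1 0.1 3.5 0 0 0 0; 1 0.1 3.5 0 0 0 0; 1 0.1 3.5 0 0 0 0; 1 0.1 3.5 0 0 0 0; 1 0.1 3.5 0 0 0 0; 1 0.1 3.5 0 0 0 0; 1 0.1 3.5 0 0 0 0; 1 0 1 0 0 0 0; 1 0 0 0 0 0 0; 1 0 0 0 0 0 0"}}

```text
clock: 17.0
tool_pos: [0.5358, -0.2586, 0.149]
orientation: [-180.0, 0.0, -4.6]
force: [0.3, 0.4, 0.2]
opening: 0.0146
```

```bash
python3 - <<'E'
from h import *
import pickle
c=calibration("wrist")
go([.538,-.271,.0224],-4.4)
im=snapshot("wrist");cv2.imwrite("pics/w9.png",cv2.resize(im,None,fx=1.5,fy=1.5,interpolation=cv2.INTER_CUBIC));pickle.dump(c,open("w9.pkl","wb"))
E
```

```text
turn [-0.01  0.01 -0.24] then shift cm [ 0.32  1.22 12.66] len 12.7 t 17.0 at [ 0.5358 -0.2586  0.149 ] [-1.7999e+02  1.0000e-02 -4.6400e+00] open 0.0146 F [0.3 0.4 0.2]
```

View pics/w9.png

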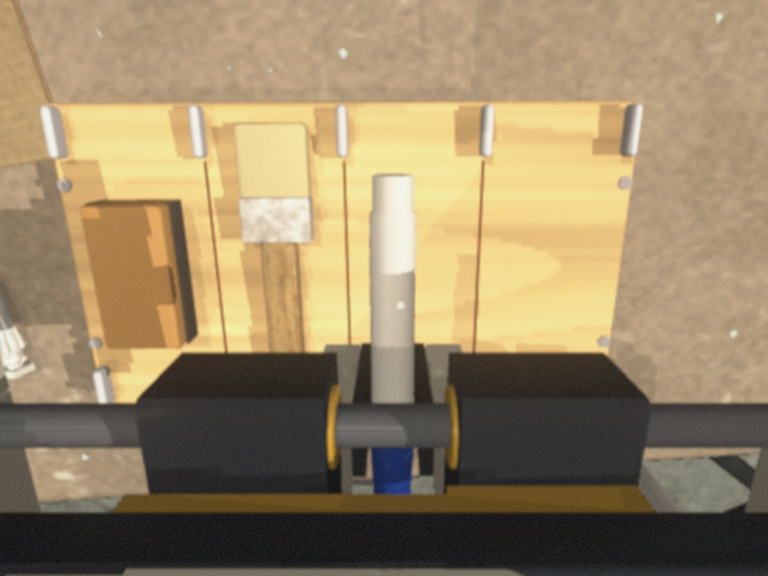

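Call:
{"fn": "step_arm", "kwargs": {"plan": "1 0.2 1 1 0 0 -0.2; 1 0.1 0.2 3 0 0 0; 1 0 0 3 0 0 0; 1 0 0 2 0 0 0; 1 0 0 1 0 0 0; 1 0 0 0.5 0 0 0; 1 0 0 0 0 0 0; 1 0 0 0 0 0 0"}}

```text
clock: 17.72
tool_pos: [0.5391, -0.2702, 0.0448]
orientation: [180.0, -0.1, -4.3]
force: [-0.1, 0.1, 0.3]
opening: 0.0143
```

```bash
python3 - <<'E'
from h import *
go([.538,-.271,.0224],-4.4)
E
```

```text
turn [ 0.02 -0.06  0.13] then shift cm [-0.1   0.09  2.24] len 2.2 t 17.72 at [ 0.5391 -0.2702  0.0448] [ 1.7998e+02 -6.0000e-02 -4.2700e+00] open 0.0143 F [-0.1  0.1  0.3]
```

Call:
{"fn": "step_arm", "kwargs": {"plan": "1 -0.1 0.1 0.8 0 0 0; 1 0 0 0.8 0 0 0; 1 0 0 0.4 0 0 0; 1 0 0 0.2 0 0 0; 1 0 0 0 0 0 0; 1 0 0 0 0 0 0; 1 0 0 0 0 0 0"}}

```text
clock: 18.3
tool_pos: [0.5372, -0.2713, 0.022]
orientation: [180.0, -0.0, -4.3]
force: [-0.3, 1.0, -0.5]
opening: 0.0144
```

Call:
{"fn": "step_arm", "kwargs": {"plan": "1 0 0 0.04 0 0 0; 1 0 0 0 0 0 0; 1.6 0 0 0 0 0 0; 1.8 0 0 0 0 0 0; 2.8 0 0 0 0 0 0; 2.8 0 0 0 0 0 0; 2.8 0 0 -0.5 0 0 0; 2.8 0 0 -2 0 0 0; 2.8 0 0 -3.5 0 0 0; 2.8 0 0 -3.5 0 0 0; 2.8 0 0 -3 0 0 0; 2.8 0 0 0 0 0 0"}}

```text
clock: 19.3
tool_pos: [0.5407, -0.2725, 0.1541]
orientation: [179.8, -0.6, -4.3]
force: [2.2, -0.8, 0.5]
opening: 0.0277
```

```bash
python3 - <<'E'
from h import *
import pickle
c=calibration("wrist")
go([.561,.3547,.12],-13.4)
im=snapshot("wrist");cv2.imwrite("pics/w10.png",cv2.resize(im,None,fx=1.5,fy=1.5,interpolation=cv2.INTER_CUBIC));pickle.dump(c,open("w10.pkl","wb"))
E
```

```text
turn [ 0.11 -0.61  9.14] then shift cm [-12.56 -61.49   3.41] len 62.9 t 19.3 at [ 0.5407 -0.2725  0.1541] [179.85  -0.6   -4.26] open 0.0277 F [ 2.2 -0.8  0.5]
```

View pics/w10.png

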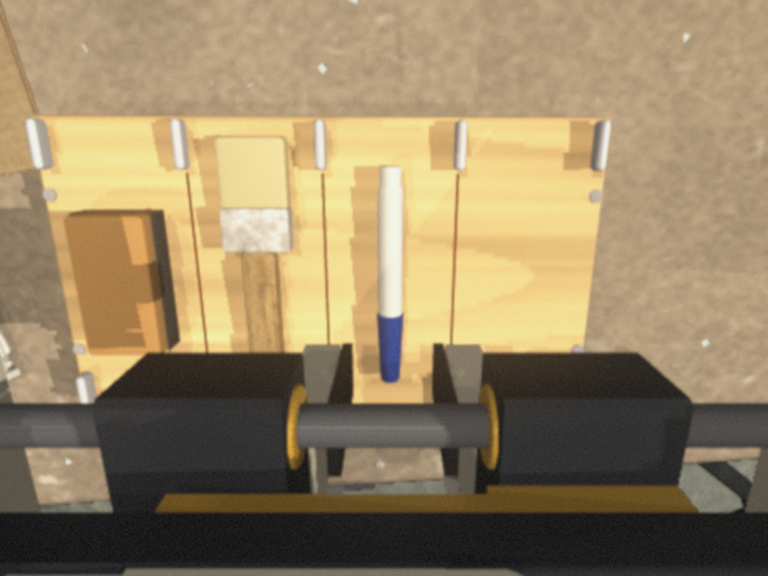

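Call:
{"fn": "step_arm", "kwargs": {"plan": "4 0 0 0 0 0 4.6; 4 0 0 0 0 0 4.5; 5.8 -0.7 -3.4 0 0 0 0; 5.8 -0.7 -3.4 0 0 0 0; 5.8 -0.7 -3.4 0 0 0 0; 5.8 -0.7 -3.4 0 0 0 0; 5.8 -0.7 -3.4 0 0 0 0; 5.8 -0.7 -3.4 0 0 0 0; 5.8 -0.7 -3.4 0 0 0 0; 5.8 -0.7 -3.4 0 0 0 0; 5.8 -0.7 -3.4 0 0 0 0; 5.8 -0.7 -3.4 0 0 0 0"}}

```text
clock: 20.35
tool_pos: [0.5473, 0.0772, 0.146]
orientation: [180.0, 0.0, -13.4]
force: [0.7, -0.5, 0.3]
opening: 0.0582
```

Call:
{"fn": "step_arm", "kwargs": {"plan": "5.8 -0.7 -3.4 0 0 0 0; 5.8 -0.7 -3.4 0 0 0 0; 5.8 -0.7 -3.4 0 0 0 0; 5.8 -0.7 -3.4 0 0 0 0; 5.8 -0.7 -3.4 0 0 0 0; 5.8 -0.7 -3.4 0 0 0 0; 5.8 -0.5 -3.4 0 0 0 0; 5.8 0 -3 0 0 0 0; 5.8 0 0 0 0 0 0; 5.8 0 0 0 0 0 0"}}

```text
clock: 21.18
tool_pos: [0.564, 0.3485, 0.145]
orientation: [179.9, 0.1, -13.3]
force: [-0.4, -1.4, -0.2]
opening: 0.0586
```

```bash
python3 - <<'E'
from h import *
go([.561,.3547,.07],-13.4)
E
```

```text
turn [0.1  0.07 0.07] then shift cm [-0.43 -0.53  7.5 ] len 7.5 t 21.18 at [0.564  0.3485 0.145 ] [ 1.799e+02  7.000e-02 -1.333e+01] open 0.0586 F [-0.4 -1.4 -0.2]
```

Call:
{"fn": "step_arm", "kwargs": {"plan": "5.8 -0.4 -0.4 1 0 0 0; 5.8 0 0 2.5 0 0 0; 5.8 0 0 2.5 0 0 0; 5.8 0 0 1 0 0 0; 5.8 0 0 0 0 0 0; 5.8 0 0 0 0 0 0"}}

```text
clock: 21.68
tool_pos: [0.5616, 0.3513, 0.0764]
orientation: [179.9, 0.0, -13.5]
force: [-0.0, -0.1, 0.1]
opening: 0.0577
```

```bash
python3 - <<'E'
from h import *
import pickle
c=calibration("wrist")
go([.561,.3547,.024],-13.4)
im=snapshot("wrist");cv2.imwrite("pics/w11.png",cv2.resize(im,None,fx=1.5,fy=1.5,interpolation=cv2.INTER_CUBIC));pickle.dump(c,open("w11.pkl","wb"))
E
```

```text
turn [ 0.07  0.02 -0.06] then shift cm [-0.14 -0.31  5.24] len 5.3 t 21.68 at [0.5616 0.3513 0.0764] [ 1.7993e+02  2.0000e-02 -1.3460e+01] open 0.0577 F [-0.  -0.1  0.1]
```

View pics/w11.png

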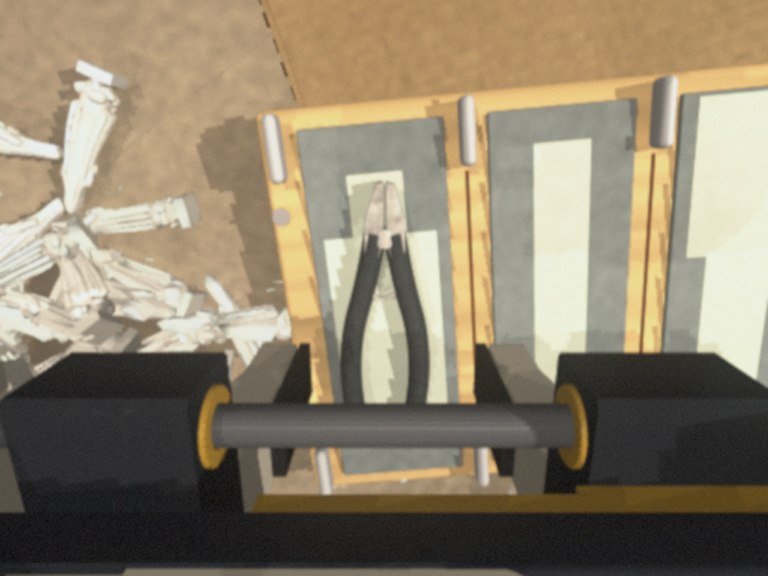

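Call:
{"fn": "step_arm", "kwargs": {"plan": "5.2 -0.1 -0.25 0.5 0 0 0; 5.2 0 0 1.5 0 0 0; 5.2 0 0 1.5 0 0 0; 5.2 0 0 1 0 0 0; 5.2 0 0 0.5 0 0 0; 5.2 0 0 0 0 0 0; 5.2 0 0 0 0 0 0"}}

```text
clock: 22.32
tool_pos: [0.5615, 0.355, 0.027]
orientation: [-180.0, -0.0, -13.4]
force: [-0.5, 0.3, 0.3]
opening: 0.052
```

```bash
python3 - <<'E'
from h import *
import pickle
go([.561,.3547,.024],-13.4)
im=snapshot("wrist");cv2.imwrite("pics/w12.png",im)
E
```

```text
turn [-0.01 -0.02 -0.02] then shift cm [-0.05  0.04  0.3 ] len 0.3 t 22.32 at [0.5615 0.355  0.027 ] [-1.7999e+02 -2.0000e-02 -1.3420e+01] open 0.052 F [-0.5  0.3  0.3]
```

View pics/w12.png

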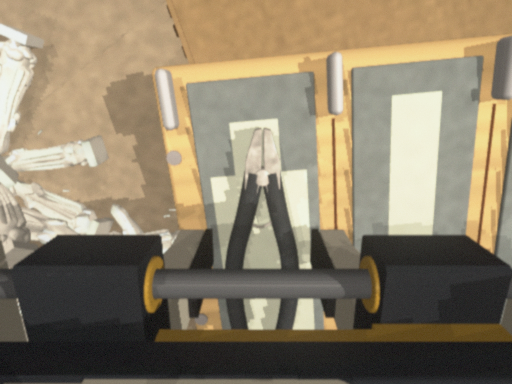

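Call:
{"fn": "step_arm", "kwargs": {"plan": "5.2 0 0 0.35 0 0 0; 5.2 0 0 0 0 0 0; 5.2 0 0 0 0 0 0; 2.5 0 0 0 0 0 0; 2.5 0 0 0 0 0 0; 2.5 0 0 0 0 0 0; 2.5 0 0 0 0 0 0; 2.5 0 0 0 0 0 0; 2.5 0 0 0 0 0 0"}}

```text
clock: 23.12
tool_pos: [0.5613, 0.3548, 0.0232]
orientation: [-180.0, -0.0, -13.4]
force: [-0.9, -0.5, 1.3]
opening: 0.0366
```

Call:
{"fn": "step_arm", "kwargs": {"plan": "2.5 0 0 -1 0 0 0; 2.5 0 0 -3 0 0 0; 2.5 0 0 -3.5 0 0 0; 2.5 0 0 -3.5 0 0 -4.5; 2.5 0 0 -1.5 0 0 -4.5; 2.5 0.3 3.5 0 0 0 0; 2.5 0.3 3.5 0 0 0 0; 2.5 0.3 3.5 0 0 0 0; 2.5 0.3 3.5 0 0 0 0; 2.5 0.3 3.5 0 0 0 0; 2.5 0.3 3.5 0 0 0 0; 2.5 0.3 3.5 0 0 0 0"}}

```text
clock: 24.12
tool_pos: [0.5629, 0.1072, 0.1489]
orientation: [-180.0, -0.0, -4.4]
force: [1.1, -1.0, -0.7]
opening: 0.037
```

```bash
python3 - <<'E'
from h import *
go([.5318,-.3505,.14],-4.4)
E
```

```text
turn [-0.02 -0.03 -0.02] then shift cm [ 0.41 45.88  0.89] len 45.9 t 24.12 at [0.5629 0.1072 0.1489] [-1.7998e+02 -3.0000e-02 -4.4200e+00] open 0.037 F [ 1.1 -1.  -0.7]
```

Call:
{"fn": "step_arm", "kwargs": {"plan": "2.5 0.05 3.6 0 0 0 0; 2.5 0.05 3.6 0 0 0 0; 2.5 0.05 3.6 0 0 0 0; 2.5 0.05 3.6 0 0 0 0; 2.5 0.05 3.6 0 0 0 0; 2.5 0.05 3.6 0 0 0 0; 2.5 0.05 3.6 0 0 0 0; 2.5 0 3.6 0 0 0 0; 2.5 0 3.6 0 0 0 0; 2.5 0 3.6 0 0 0 0; 2.5 0 3.6 0 0 0 0; 2.5 0 3.6 0 0 0 0"}}

```text
clock: 25.12
tool_pos: [0.5329, -0.3239, 0.1489]
orientation: [180.0, -0.0, -4.4]
force: [1.6, 0.4, -1.5]
opening: 0.0373
```

Call:
{"fn": "step_arm", "kwargs": {"plan": "2.5 0 0 0 0 0 0; 2.5 0 0 0 0 0 0"}}

```text
clock: 25.28
tool_pos: [0.5325, -0.324, 0.1482]
orientation: [-180.0, 0.0, -4.6]
force: [0.1, 0.4, -1.2]
opening: 0.0367
```

```bash
python3 - <<'E'
from h import *
import pickle
c=calibration("wrist")
go([.5318,-.3505,.021],-4.4)
im=snapshot("wrist");cv2.imwrite("pics/w13.png",cv2.resize(im,None,fx=1.5,fy=1.5,interpolation=cv2.INTER_CUBIC));pickle.dump(c,open("w13.pkl","wb"))
E
```

```text
turn [-0.    0.02 -0.23] then shift cm [ 0.13  2.64 12.72] len 13.0 t 25.28 at [ 0.5325 -0.324   0.1482] [-1.80e+02  2.00e-02 -4.63e+00] open 0.0367 F [ 0.1  0.4 -1.2]
```

View pics/w13.png

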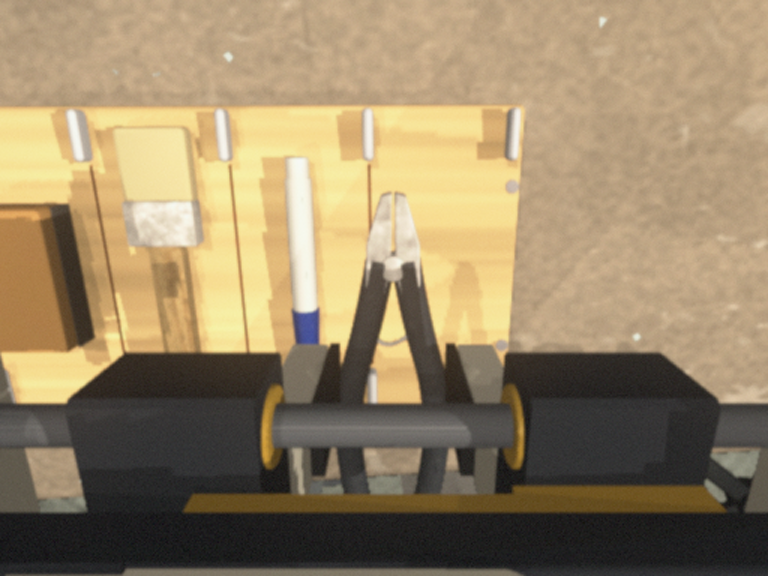

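```bash
python3 - <<'E'
from h import *
import pickle
c=pickle.load(open("w13.pkl","rb"))
f=lambda L:(np.array(L)+.5)/1.5-.5
c0=np.array([.541,-.231]);yaw=np.radians(-4.4)
def loc(P): d=P[:,:2]-c0; return (1000*np.c_[d@[np.cos(yaw),np.sin(yaw)],d@[-np.sin(yaw),np.cos(yaw)]]).round(1).tolist()
print("back edge",loc(ray(c,f([(522,107),(300,106)]),.018)),"stubs",loc(ray(c,f([(73,112),(221,112),(368,112),(516,112)]),.030)))
print("marker tip, mid",loc(ray(c,f([(297,158),(306,325)]),.027)))
print("brush",loc(ray(c,f([(114,128),(187,128)]),.031)))
P=ray(c,f([(392,194),(393,268),(394,490)]),.152);print(P.round(4),loc(P))
E
```

```text
back edge [[93.5, -166.4], [94.5, -42.7]] stubs [[91.3, 76.9], [91.0, -2.4], [90.7, -81.1], [90.4, -160.4]]
marker tip, mid [[66.9, -41.1], [-32.6, -40.5]]
brush [[83.0, 55.8], [82.9, 16.5]]
[[ 0.5944 -0.3293  0.152 ]
 [ 0.5704 -0.3277  0.152 ]
 [ 0.4832 -0.321   0.152 ]] [[60.7, -93.9], [36.7, -94.1], [-50.7, -94.2]]
```

Call:
{"fn": "step_arm", "kwargs": {"plan": "2.5 0.1 1.6 1 0 0 -0.2; 2.5 0 1 3 0 0 0; 2.5 0 0 3 0 0 0; 2.5 0 0 2 0 0 0; 2.5 0 0 1 0 0 0; 2.5 0 0 0.5 0 0 0; 2.5 0 0 0 0 0 0; 2.5 0 0 0 0 0 0"}}

```text
clock: 26.0
tool_pos: [0.5334, -0.3479, 0.0444]
orientation: [180.0, -0.1, -4.2]
force: [0.9, -1.1, -0.2]
opening: 0.0366
```

```bash
python3 - <<'E'
from h import *
go([.5318,-.3503,.021],-4.4)
E
```

```text
turn [ 0.04 -0.09  0.24] then shift cm [-0.14  0.25  2.34] len 2.4 t 26.0 at [ 0.5334 -0.3479  0.0444] [ 1.7996e+02 -8.0000e-02 -4.1600e+00] open 0.0366 F [ 0.9 -1.1 -0.2]
```

Call:
{"fn": "step_arm", "kwargs": {"plan": "2.5 -0.1 0.2 0.8 0 0 0.2; 2.5 0 0 0.8 0 0 0; 2.5 0 0 0.4 0 0 0; 2.5 0 0 0.2 0 0 0; 2.5 0 0 0.1 0 0 0; 2.5 0 0 0 0 0 0; 2.5 0 0 0 0 0 0"}}

```text
clock: 26.58
tool_pos: [0.5312, -0.3501, 0.0202]
orientation: [180.0, -0.0, -4.4]
force: [-0.6, 0.5, 1.0]
opening: 0.0368
```

Call:
{"fn": "step_arm", "kwargs": {"plan": "3.9 0 0 0 0 0 0; 4.1 0 0 0 0 0 0; 4.9 0 0 0 0 0 0; 4.9 0 0 0 0 0 0; 4.9 0 0 -0.5 0 0 0; 4.9 0 0 -2 0 0 0; 4.9 0 0 -3.5 0 0 0; 4.9 0 0 -3.5 0 0 0; 4.9 0 0 -3.5 0 0 0; 4.9 0 -3 -3.5 0 0 0; 4.9 0 -3 -3.5 0 0 0; 4.9 0 -3 0 0 0 0"}}

```text
clock: 27.58
tool_pos: [0.5406, -0.267, 0.2211]
orientation: [179.8, -0.6, -4.5]
force: [1.5, 0.1, 1.2]
opening: 0.0489
```

Call:
{"fn": "step_arm", "kwargs": {"plan": "4.9 -1 -2 -2 0 0 0; 4.9 -1 0 -1 0 0 0; 4.9 0 0 0 0 0 0; 4.9 0 0 0 0 0 0"}}

```text
clock: 27.92
tool_pos: [0.5194, -0.2446, 0.2445]
orientation: [180.0, -0.1, -4.4]
force: [0.2, 0.2, -0.3]
opening: 0.0491
```

```bash
python3 - <<'E'
from h import *
import pickle
c=calibration("wrist")
im=snapshot("wrist");cv2.imwrite("pics/w14.png",cv2.resize(im,None,fx=1.5,fy=1.5,interpolation=cv2.INTER_CUBIC));pickle.dump(c,open("w14.pkl","wb"))
E
```

```text
(no output)
```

View pics/w14.png

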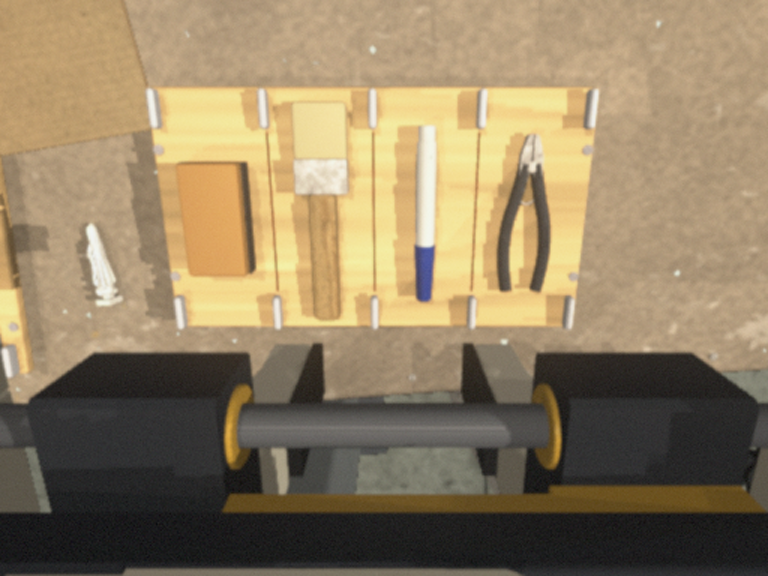

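```bash
python3 - <<'E'
from h import *
import pickle
c=pickle.load(open("w14.pkl","rb"))
f=lambda L:(np.array(L)+.5)/1.5-.5
W=ray(c,f([(147,88),(599,88),(575,328),(174,328)]),.018);b=board(W);print(b)
c0=W.mean(0)[:2];yaw=np.radians(b[2])
def loc(P): d=P[:,:2]-c0; return (1000*np.c_[d@[np.cos(yaw),np.sin(yaw)],d@[-np.sin(yaw),np.cos(yaw)]])
def ax(n,P,Q,z):
    A=loc(ray(c,f([P,Q]),z));d=A[0]-A[1];print(n,"ends",A.round(1).tolist(),"ctr",A.mean(0).round(1),"ang",np.degrees(np.arctan2(d[1],d[0])).round(1),"len",np.hypot(*d).round(1))
ax("block",(212,163),(218,275),.044); ax("brush",(320,102),(326,319),.030);ax("marker",(428,126),(424.5,301),.026);ax("cutters",(532,136),(520,291),.024)
P=loc(ray(c,f([(178,164),(245,162),(252,273),(188,276)]),.044));print(P.round(1).tolist(),P.mean(0))
P=loc(ray(c,f([(499,240),(550,235)]),.024));print("cutters side",P.round(1).tolist())
E
```

```text
(array([ 0.53990702, -0.23183421,  0.018     ]), np.float64(-4.669128692450705), np.float64(-4.40087301168529), np.float64(0.1894959081636752), np.float64(0.336368650818919))
block ends [[42.4, 114.4], [-40.8, 118.7]] ctr [  0.8 116.6] ang -3.0 len 83.3
brush ends [[84.3, 37.3], [-82.1, 39.5]] ctr [ 1.1 38.4] ang -0.8 len 166.4
marker ends [[68.0, -40.9], [-67.9, -40.9]] ctr [  0.  -40.9] ang 0.0 len 135.9
cutters ends [[60.9, -118.6], [-60.0, -118.8]] ctr [   0.5 -118.7] ang 0.1 len 120.9
[[41.7, 138.9], [43.1, 90.8], [-39.3, 92.6], [-41.6, 141.8]] [  0.96543023 115.99535421]
cutters side [[-17.7, -99.0], [-13.7, -139.0]]
```

```bash
python3 - <<'E'
from h import *
im=snapshot("top");cv2.imwrite("pics/top1.png",im)
s=telemetry.get_obs();print(s["clock"],s["force"])
E
```

```text
28.0167 [ 0.06664236 -1.28652145  0.17320614]
```

View pics/top1.png

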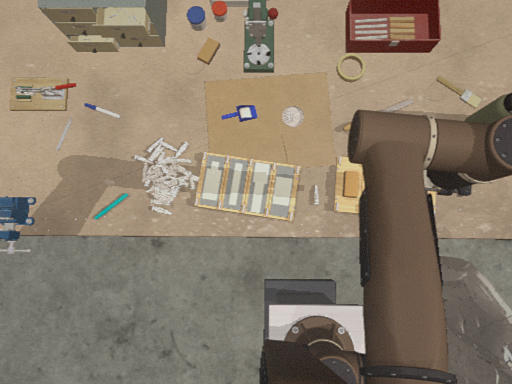

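```bash
python3 -c "
from plant import workorder
print(workorder.close_job())"
```

```text
the job is handed in; nothing more can be done
None
```

All four tools are on the new board in reverse order, and I handed the job in at about 28 s. From left to right the bays now hold the sanding block, brush, marker and cutters.

In the last wrist picture the brush, marker and cutters lie flat, within about 2 mm of their bay centres and about 1° of straight. The sanding block is the least exact: about 3–4 mm right of its bay centre and turned by about 1.5–3°. I left it there.

The last top picture shows the old board empty and the turquoise and other look-alikes where they were. In that view the arm hides part of the new board. The arm also passes over the bottle in that picture. I did not check that clearance separately, but the force reading stayed near zero.

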